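# Set out the microscope objectives in order of length

## Robot

A 7-joint arm with a two-finger parallel gripper is mounted at the origin on a cart in front of the work surface, level with it; the furniture and walls round the work are solid. World frame = base frame: x ahead of the robot, y to its left, z up, the work surface at z = 0. Lengths are in m, angles in rad, forces in N, time in s.
With the tool pointing down it reaches from about 0.4 to 0.875 m from the base axis. Payload 19.3 kg.
Tool frame: the origin (TCP) lies on the mounting face of the last link; the fingertips stand 173 mm ahead of it and the grasp point (between the pads) lies 155 mm ahead of it; z points along the fingers, y is the line along which they close (so a half turn about z gives the same grasp; the last joint's range is limited). The gripper opens to 85 mm and grips with 20 to 120 N. Pads are 22 mm wide; open, the fingers measure 114 mm over their backs; the gripper's body (76 mm by 85 mm) begins 54 mm behind the grasp point. The pads swing forward as they close: fully open they stand 13 mm farther back than shut.
Start: joints at [1.232, 0.521, -0.036, 1.599, 0.021, 1.021, -0.113], TCP at [0.166, -0.603, 0.405] pointing down, gripper open.
Joint ranges: [-2.91, 2.91], [-0.3, 2.13], [-1.5, 1.42], [0.17, 2.43], [-1.26, 4.41], [0.16, 1.93], [-2.52, 2.52]. Speed limits (rad/s): [1.89, 1.89, 2.39, 2.39, 3.01, 3.01, 3.01].

## Interface

Orientations are given as [roll, pitch, yaw] about the fixed x, y, z axes, in that order (R = Rz(yaw) Ry(pitch) Rx(roll)).
In Python, from workcell import bot, vision gives the robot as it stands.
- The arm moves only by the shell command python3 -m creep 'ROWS' [FORCE]. ROWS is JSON, a list that holds one entry, the list of rows, each a list of 7 numbers: the opening, from -1 (shut) to 1 (fully open), then the shift along the tool's x, y, z in cm, then the turn, a rotation vector about the tool's x, y, z in rad. In form: [[[grip, tx, ty, tz, rx, ry, rz], ...]]. A call has 1 to 12 rows; each row shifts and turns the commanded pose from where the row before left it, along the tool's axes as they then stand; what a row does not reach is not made up. A row lasts 1/8 s, in which the tool goes at most 62.5 mm and 10.7 degrees, less where a joint would pass 70% of its speed; a pose out of reach is approached as far as the arm can. A call with a gripper value outside its range is refused whole. The fingers move at their own pace and stop on an object; FORCE is the grip in N (left out, the last holds). Time passes only in rows, so rows that do not move let the fingers close. It gives the time, the measured TCP pose, the force, the opening and the grip force at its end, in the units of the state.
- bot.observe(): the state, without advancing time (a new reading comes with each control period).
- vision.grab_frame(name): name is "scene" or "top" or "wrist"; returns a dict with "image" (420x560x3 uint8, blue, green, red), "depth" (420x560 float32, m along the optical axis (not along the pixel's ray), 0 where there is no reading), "fovy" (degrees; the focal length in pixels is half the picture's height over the tangent of half this angle, whatever the lens; pixels are square), "cx", "cy" (the principal point, pixels), "cam_to_world" (4x4, takes a point from camera to world coordinates); the wrist camera has in their place "tool_from_camera" (4x4, takes a point from camera to tool coordinates, whose origin is the TCP and whose axes are the flange's). Camera axes: x right, y down, z forward; pixel columns grow to the right and rows downward; lengths in m; the calibration is good to about 2 mm. A picture is of the moment at which its call begins: read the wrist's pose just before it.
- bot.job_done(): hands the job in; it is judged then, once.
The state is a dict: "clock": time; "qpos": joint angles; "qd": joint speeds; "joint_efforts": joint torques, N m; "position": TCP position; "tool_rot": TCP orientation; "force": force on the tool from outside, world axes, zero at the start; "moment": the same for the moment, N m; "grip_width": finger opening in m; "finger_force": force on a finger pad.
Only numpy, scipy, OpenCV 4.12 (cv2) and the standard library are available. Lean on these libraries where they do the work, as an engineer would, in place of code of your own. Each camera call takes 0.05 s, during which the arm holds its last target. There are 200 camera calls.

## Task

Set the four loose objectives out for the next class in the wooden holder, in order of length as they follow one another on a microscope's nosepiece: the shortest in the socket nearest the microscope, the longest in the socket farthest from it. Stand each one upright in its socket, threaded end down on the socket's floor, and do not tip any of them over on the way.

Things in the scene. Friction and masses are not known exactly. Their poses are not given: they have to be found in the camera images.
- objective_30: Loose steel microscope objective standing lens up, 30 mm tall in all; shortest of the four: wide flat nose 22 mm across with a large lens. Brass thread at the foot 20 mm across, 5 mm high; round 24 mm barrel from 5 to 26 mm up: grip it there. About 70 g. Origin: centre of its underside; z: its axis, towards the lens.
- objective_41: Loose steel microscope objective standing lens up, 41 mm tall in all; second shortest: nose tapers to 17 mm. Brass thread at the foot 20 mm across, 5 mm high; round 24 mm barrel from 5 to 28 mm up: grip it there. About 85 g. Origin: centre of its underside; z: its axis, towards the lens.
- objective_52: Loose steel microscope objective standing lens up, 52 mm tall in all; second longest: stepped nose tapering to 12 mm. Brass thread at the foot 20 mm across, 5 mm high; round 24 mm barrel from 5 to 33 mm up: grip it there. About 100 g. Origin: centre of its underside; z: its axis, towards the lens.
- objective_64: Loose steel microscope objective standing lens up, 64 mm tall in all; longest: stepped slender nose tapering to 9 mm. Brass thread at the foot 20 mm across, 5 mm high; round 24 mm barrel from 5 to 40 mm up: grip it there. About 120 g. Origin: centre of its underside; z: its axis, towards the lens.
- socket_1: Round black rubber socket in the wooden holder, the one nearest the microscope: for the shortest. Fixed. Bore 34 mm, 5 mm deep, outer diameter 39 mm, rim 0.5 mm above the wood. Origin: centre of the socket's floor, 13.5 mm above the table; z up. The four sockets are equal, 54 mm apart in one row.
- socket_2: Round black rubber socket in the wooden holder, the one second from the microscope. Fixed. Bore 34 mm, 5 mm deep, outer diameter 39 mm, rim 0.5 mm above the wood. Origin: centre of the socket's floor, 13.5 mm above the table; z up. The four sockets are equal, 54 mm apart in one row.
- socket_3: Round black rubber socket in the wooden holder, the one third from the microscope. Fixed. Bore 34 mm, 5 mm deep, outer diameter 39 mm, rim 0.5 mm above the wood. Origin: centre of the socket's floor, 13.5 mm above the table; z up. The four sockets are equal, 54 mm apart in one row.
- socket_4: Round black rubber socket in the wooden holder, the one farthest from the microscope: for the longest. Fixed. Bore 34 mm, 5 mm deep, outer diameter 39 mm, rim 0.5 mm above the wood. Origin: centre of the socket's floor, 13.5 mm above the table; z up. The four sockets are equal, 54 mm apart in one row.
- holder: Wooden holder, a block 62 x 216 mm, 18 mm high, fixed on the table, with the four sockets in a row along its long side (its y axis; +y points to the end nearer the microscope). Origin: centre of its underside.
- microscope: White upright microscope with black eyepieces, fixed, the landmark for the order of the row; it stands to the left (+y) of the holder. Origin: under the middle of its foot, which measures 206 x 120 mm (x, y); 0.32 m tall, its eyepieces reaching 0.18 m from the origin towards the robot (-x) and to +y. The arm may start beyond it: keep clear of it.
Mind the look-alikes: they are no part of the job. What is shaped like the objective_64 but green is not meant.

How it is judged:
By the outcome, as a careful person would: the job done as asked, in the order asked, and still so for the second after the job is handed in, with the robot touching nothing.
It also fails if it takes over 93 s, if anything falls off the work surface, if the arm or the gripper's body presses on something with over 40 N, if the wrist force passes 120 N, or if a joint passes its speed limit or range.

## Working session

There is one attempt and no reset: what is moved stays moved. The work goes in short steps, Python scripts to look and compute and a shell command to move; the robot and the scene stay as the last step left them, time stands still between calls to the robot, and variables do not carry over. Pictures are saved under pics/ and viewed, at most 14 in all, crops included, and the job is handed in when it is done.

```bash
mkdir -p pics; cat > h.py <<'E'
import numpy as np, cv2
from workcell import bot, vision
def K(f):
    return f['image'].shape[0]/2/np.tan(np.radians(f['fovy'])/2)
def ray(f,u,v,T=None):
    T=f['cam_to_world'] if T is None else T
    T=np.array(T); d=np.array([(u-f['cx'])/K(f),(v-f['cy'])/K(f),1.]); return T[:3,3],T[:3,:3]@d
def onz(f,u,v,z,T=None):
    o,d=ray(f,u,v,T); return o+d*(z-o[2])/d[2]
def cloud(f,T=None):
    T=np.array(f['cam_to_world'] if T is None else T); h,w=f['depth'].shape; u,v=np.meshgrid(np.arange(w),np.arange(h)); z=f['depth']
    p=np.stack([(u-f['cx'])/K(f)*z,(v-f['cy'])/K(f)*z,z],-1); return p@T[:3,:3].T+T[:3,3]
def wT(s,f):
    from scipy.spatial.transform import Rotation as R
    T=np.eye(4);T[:3,:3]=R.from_euler('xyz',s['tool_rot']).as_matrix();T[:3,3]=s['position'];return T@np.array(f['tool_from_camera'])
E
python3 - <<'E'
from h import *
s=bot.observe();print(s)
for n in ['scene','top','wrist']:
    f=vision.grab_frame(n);cv2.imwrite(f'pics/{n}0.png',f['image']);np.save(f'{n}0.npy',f,allow_pickle=True)
    print(n,f['fovy'],f['cx'],f['cy'],np.round(f.get('cam_to_world',f.get('tool_from_camera')),3).tolist())
E
```

```text
{'clock': 0.0, 'qpos': array([ 1.2318267 ,  0.52201328, -0.03631721,  1.59996456,  0.02120083,
        1.02110272, -0.11279635]), 'qd': array([0.00014507, 0.00032812, 0.00113271, 0.00079806, 0.00032801,
       0.00049703, 0.00050858]), 'joint_efforts': array([-1.47796811e-03, -9.27100039e+01,  1.97854176e+00, -3.69930482e+01,
        1.78425765e-02,  8.00405833e-03,  6.42215855e-05]), 'position': array([ 0.16590614, -0.60244626,  0.40414176]), 'tool_rot': array([-3.14049292e+00,  8.36214273e-05,  2.68754167e-01]), 'force': array([-0.5237307 , -0.63348447,  0.42869882]), 'moment': array([-0.00157581,  0.00155269,  0.00631095]), 'finger_force': 0.0, 'grip_width': 0.08544184252337819}
scene 51.67675400214601 280.164402255112 208.72601506256052 [[-0.698, -0.355, 0.622, -0.045], [-0.716, 0.354, -0.601, 0.565], [-0.007, -0.865, -0.502, 0.544], [0.0, 0.0, 0.0, 1.0]]
top 57.2277919140539 275.31223560846684 206.80699555052055 [[-0.001, -0.989, 0.145, 0.429], [-1.0, 0.003, 0.016, 0.003], [-0.016, -0.145, -0.989, 0.911], [0.0, 0.0, 0.0, 1.0]]
wrist 58.66789726792417 276.92761752057135 210.12127199526935 [[-0.0, -0.964, -0.265, 0.066], [1.0, 0.0, -0.001, 0.001], [0.001, -0.265, 0.964, 0.031], [0.0, 0.0, 0.0, 1.0]]
```

View pics/scene0.png

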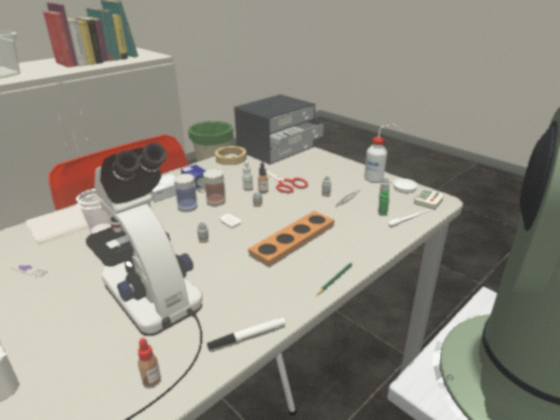

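View pics/top0.png

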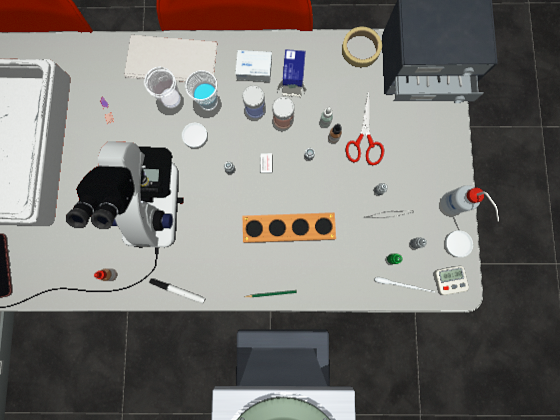

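Candidates, in top-camera pixels:
- Steel: (229,168), (309,154), (381,188) and (419,242).
- Look-alikes: the green one at (395,259), and dropper bottles at (327,117) and (335,131).

The holder is at about (290,227), with sockets at (254,228), (277,228), (300,227) and (324,226). The microscope is to the left, at (140,200). Next I'll measure each of these and view a close crop.

```bash
python3 - <<'E'
from h import *
t=np.load('top0.npy',allow_pickle=True).item(); s=np.load('scene0.npy',allow_pickle=True).item()
C=cloud(t); S=cloud(s)
# table z check
print('table z top',np.median(C[260:280,200:350,2]))
hm=(C[...,2]-np.median(C[260:280,200:350,2]))
for u,v in [(229,168),(309,154),(381,188),(419,242),(395,259)]:
    w=np.zeros(hm.shape,bool); w[v-16:v+17,u-16:u+17]=1
    m=(w&(hm>.01)&(t['depth']>0))
    n,l,st,ce=cv2.connectedComponentsWithStats(m.astype(np.uint8)); k=1+np.argmax(st[1:,4]); m=l==k
    top=C[m][:,2].max(); hi=m&(C[...,2]>top-.006)
    c=C[hi][:,:2].mean(0)
    # scene cloud near
    d=np.linalg.norm(S[...,:2]-c,axis=-1)<.02
    q=S[d&(s['depth']>0)]; q=q[q[:,2]>.008]
    print((u,v),'top h %.3f'%top,'c',c.round(4),'scene max h %.3f'%(np.percentile(q[:,2],98) if len(q) else -1), 'scene c',q[:,:2].mean(0).round(4) if len(q) else '', 'r %.3f'%np.hypot(*c), 'allc',C[m][:,:2].mean(0).round(4),'ext',np.ptp(C[m][:,:2],axis=0).round(3))
g=t['image']; dark=(g.max(2)<60).astype(np.uint8); dark[:, :235]=0;dark[:,345:]=0;dark[:210]=0;dark[245:]=0
n,l,st,ce=cv2.connectedComponentsWithStats(dark)
P=[]
for i in range(1,n):
    if st[i,4]>60:
        p=onz(t,*ce[i],.0185-0.0025); P.append(p); print(ce[i].round(1),st[i,4],p.round(4))
P=np.array(P);P=P[np.argsort(P[:,0]*0-P[:,1])]; print(np.linalg.norm(np.diff(P,axis=0),axis=1))
# holder orange mean top
hs=cv2.cvtColor(g,cv2.COLOR_BGR2HSV); o=(hs[...,0]>5)&(hs[...,0]<20)&(hs[...,1]>120);o[:,:235]=0;o[:,345:]=0;o[:205]=0;o[250:]=0
print('holder top z',np.median(C[o][:,2])); r=cv2.minAreaRect(C[o][:,:2].astype(np.float32)); print(r)
# scene-based sockets/holder
g=s['image'];hs=cv2.cvtColor(g,cv2.COLOR_BGR2HSV); o=(hs[...,0]>5)&(hs[...,0]<20)&(hs[...,1]>120);d=np.linalg.norm(S[...,:2]-P[:,:2].mean(0),axis=-1)<.13;o&=d
print('scene holder z',np.median(S[o][:,2])); 
dark=((g.max(2)<60)&d&(S[...,2]<.03)).astype(np.uint8);n,l,st,ce=cv2.connectedComponentsWithStats(dark)
for i in range(1,n):
    if st[i,4]>40: print(ce[i].round(1),st[i,4],onz(s,*ce[i],.016).round(4))
a=cv2.resize(t['image'][140:270,215:430],None,fx=3.7,fy=3.7,interpolation=cv2.INTER_CUBIC);cv2.imwrite('pics/crop0.png',a)
E
```

```text
table z top -0.000819683356478973
(229, 168) top h 0.043 c [0.6555 0.1272] scene max h 0.042 scene c [0.6484 0.1317] r 0.668 allc [0.653  0.1256] ext [0.021 0.023]
(309, 154) top h 0.034 c [ 0.6891 -0.065 ] scene max h 0.032 scene c [ 0.683  -0.0596] r 0.692 allc [ 0.6868 -0.0637] ext [0.022 0.022]
(381, 188) top h 0.053 c [ 0.6018 -0.229 ] scene max h 0.052 scene c [ 0.5963 -0.2232] r 0.644 allc [ 0.5997 -0.2255] ext [0.022 0.022]
(419, 242) top h 0.064 c [ 0.4764 -0.3069] scene max h 0.065 scene c [ 0.4725 -0.3021] r 0.567 allc [ 0.4755 -0.3027] ext [0.023 0.019]
(395, 259) top h 0.066 c [ 0.4401 -0.2519] scene max h 0.063 scene c [ 0.4345 -0.2456] r 0.507 allc [ 0.44   -0.2474] ext [0.023 0.019]
[299.9 226.6] 198 [ 0.5133 -0.0399  0.016 ]
[323.  225.9] 198 [ 0.515  -0.0937  0.016 ]
[253.7 228.3] 200 [0.5096 0.0677 0.016 ]
[276.7 227.5] 196 [0.5114 0.0141 0.016 ]
[0.05365966 0.05403876 0.05387543]
holder top z 0.017032478929110473
((0.48629283905029297, -0.01479930430650711), (0.11324942111968994, 0.2153441160917282), 2.032227039337158)
scene holder z 0.0174777191347828
[277.  413.5] 396 [0.2214 0.3159 0.016 ]
```

View pics/crop0.png

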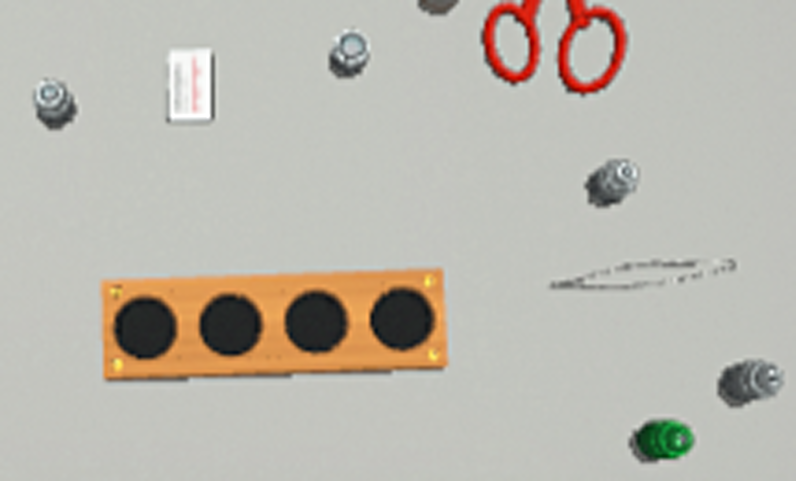

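The crop agrees with the measured heights: steel 41 at top px (229,168), 30 at (309,154), 52 at (381,188), and 64 at (419,242), with the green look-alike left out at (395,259). The sockets measure 54 mm apart, and both cameras put the wood top at about 17–18 mm. First move: turn the tool to yaw π/2 (tool x = +y, tool y = +x), then go above objective_64.

```bash
python3 -m creep '[[[0.3,0,0,0,0,0,-0.186],[0.3,0,0,0,0,0,-0.186],[0.3,0,0,0,0,0,-0.186],[0.3,0,0,0,0,0,-0.186],[0.3,0,0,0,0,0,-0.186],[0.3,0,0,0,0,0,-0.186],[0.3,0,0,0,0,0,-0.186],[0.3,0,0,0,0,0,0]]]' 40
python3 -m creep '[[[0.3,3.75,3.85,0,0,0,0],[0.3,3.75,3.85,0,0,0,0],[0.3,3.75,3.85,0,0,0,0],[0.3,3.75,3.85,0,0,0,0],[0.3,3.75,3.85,0,0,0,0],[0.3,3.75,3.85,0,0,0,0],[0.3,3.75,3.85,0,0,0,0],[0.3,3.75,3.85,0,0,0,0],[0.3,0,0,0,0,0,0],[0.3,0,0,0,0,0,0]]]'
cat >> h.py <<'E'
def look(name,pts=None):
    s=bot.observe();f=vision.grab_frame('wrist');T=wT(s,f);cv2.imwrite(f'pics/{name}.png',f['image']);return s,f,T,cloud(f,T)
def obj(f,T,C,c,H):
    """depth near c: top height; top-disc centroid, and barrel band extents"""
    w=(np.linalg.norm(C[...,:2]-c,axis=-1)<.025)&(f['depth']>0)
    m=w&(C[...,2]>.008); top=np.percentile(C[m][:,2],99); hi=m&(C[...,2]>top-.003)
    v,u=np.nonzero(hi); (cu,cv_),r=cv2.minEnclosingCircle(np.stack([u,v],1).astype(np.float32))
    return top,onz(f,cu,cv_,H,T)[:2],2*r/K(f)*np.median(f['depth'][hi]),(cu,cv_),C[m][:,:2].min(0),C[m][:,:2].max(0)
E
python3 - <<'E'
from h import *
s,f,T,C=look('w64'); print(s['clock'],s['position'],s['tool_rot'],s['grip_width'],T[:3,3])
for c,H in [((.474,-.304),.064),((.438,-.249),.064)]: print(obj(f,T,C,np.array(c),H))
E
```

```text
clock: 1.15
position: [0.1657, -0.6026, 0.4044]
tool_rot: [3.141, -0.001, 1.57]
force: [0.9, -0.8, -0.1]
grip_width: 0.0555
finger_force: 0.0
clock: 2.4
position: [0.4738, -0.3028, 0.4045]
tool_rot: [-3.141, 0.0, 1.568]
force: [-0.3, -0.5, 0.5]
grip_width: 0.0553
finger_force: 0.0
2.4 [ 0.47375385 -0.30280523  0.40452237] [-3.14103456e+00  1.60598999e-04  1.56752466e+00] 0.05527510350413806 [ 0.47391094 -0.23675427  0.37305752]
(np.float64(0.32484671985406255), array([ 0.47640059, -0.5327927 ]), np.float64(0.032460313730142756), (281.0, 413.0), array([ 0.45530912, -0.31933808]), array([ 0.49357873, -0.28256568]))
(np.float64(0.06447293299512093), array([ 0.43980672, -0.25346931]), np.float64(0.011005225113780182), (235.64285278320312, 129.64285278320312), array([ 0.42776641, -0.26458684]), array([ 0.45139051, -0.24172781]))
```

View pics/w64.png

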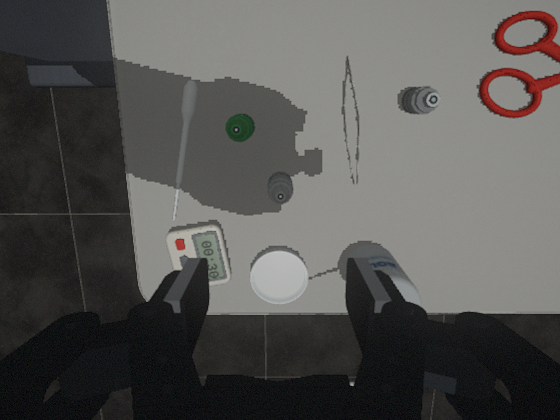

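The wrist view shows the steel 64 at px (280,188), the green look-alike at (238,127), and the 52 at (420,100). I'll exclude the fingers from the depth mask and refine these positions.

```bash
sed -i 's/m=w&(C\[...,2\]>.008)/m=w\&(C[...,2]>.008)\&(C[...,2]<.08)/' h.py
python3 - <<'E'
from h import *
s,f,T,C=look('w64b')
for c,H in [((.474,-.304),.064),((.60,-.227),.052)]: print(obj(f,T,C,np.array(c),H))
t=np.load('top0.npy',allow_pickle=True).item();Ct=cloud(t);I=np.eye(4)
for c,H in [((.474,-.304),.064),((.60,-.227),.052),((.687,-.064),.03),((.653,.127),.041)]: print('top',obj(t,t['cam_to_world'],Ct,np.array(c),H))
E
```

```text
(np.float64(0.06422618751638863), array([ 0.47537205, -0.30824261]), np.float64(0.011294313119039055), (280.1666564941406, 194.8333282470703), array([ 0.46376018, -0.31891949]), array([ 0.4872436 , -0.29701933]))
(np.float64(0.05238003231186995), array([ 0.60066155, -0.23040611]), np.float64(0.01292624610331681), (432.1666564941406, 98.83333587646484), array([ 0.58920772, -0.24221057]), array([ 0.61169804, -0.21865987]))
top (np.float64(0.06431319251798281), array([ 0.47669021, -0.30778553]), np.float64(0.00976929816216193), (424.0, 241.0), array([ 0.46465985, -0.31495423]), array([ 0.48807322, -0.29590242]))
top (np.float64(0.05254071381733388), array([ 0.60168802, -0.22925913]), np.float64(0.010135470058293822), (384.0, 186.0), array([ 0.59061   , -0.23925585]), array([ 0.61300407, -0.21771608]))
top (np.float64(0.033255076309787246), array([ 0.6890866 , -0.06290497]), np.float64(0.01990336236849604), (309.1739196777344, 151.78260803222656), array([ 0.6767983 , -0.07530444]), array([ 0.69911181, -0.0531145 ]))
top (np.float64(0.0432202085684538), array([0.6551962 , 0.12691639]), np.float64(0.016766816916657278), (228.0, 165.0), array([0.64436356, 0.11550945]), array([0.66522606, 0.13836125]))
```

```bash
python3 -m creep '[[[0.3,-0.52,0.17,0,0,0,0],[0.3,0,0,4.4,0,0,0],[0.3,0,0,4.4,0,0,0],[0.3,0,0,4.4,0,0,0],[0.3,0,0,4.4,0,0,0],[0.3,0,0,2.4,0,0,0],[0.3,0,0,2.0,0,0,0],[0.3,0,0,0,0,0,0]]]' 40
python3 -m creep '[[[-0.2,0,0,0,0,0,0],[-0.6,0,0,0,0,0,0],[-0.6,0,0,0,0,0,0],[-0.6,0,0,0,0,0,0],[-0.6,0,0,0,0,0,0],[-0.6,0,0,0,0,0,0]]]'
```

```text
clock: 3.5
position: [0.4753, -0.308, 0.1838]
tool_rot: [-3.14, -0.001, 1.57]
force: [-0.7, -0.7, 0.3]
grip_width: 0.0557
finger_force: 0.0
clock: 4.25
position: [0.476, -0.308, 0.1858]
tool_rot: [3.14, 0.001, 1.571]
force: [-0.4, -0.1, 5.0]
grip_width: 0.0223
finger_force: 38.8
```

```bash
python3 -m creep '[[[-0.6,0,0,-2,0,0,0],[-0.6,0,0,-4,0,0,0],[-0.6,0,0,-4,0,0,0],[-0.6,4.28,0.78,0,0,0,0],[-0.6,4.28,0.78,0,0,0,0],[-0.6,4.29,0.78,0,0,0,0],[-0.6,4.29,0.78,0,0,0,0],[-0.6,4.29,0.78,0,0,0,0],[-0.6,0,0,0,0,0,0],[-0.6,0,0,0,0,0,0]]]'
python3 - <<'E'
from h import *
s,f,T,C=look('p64')
print(s['position'],s['grip_width'],s['finger_force'],s['force'])
g=f['image'];S=np.array([[.5096,.0677],[.5114,.0141],[.5133,-.0399],[.515,-.0937]])
m=((g.max(2)<70)&(f['depth']>0)&(abs(C[...,2]-.015)<.012)).astype(np.uint8)
n,l,st,ce=cv2.connectedComponentsWithStats(m)
for i in range(1,n):
    if st[i,4]>150: print(ce[i].round(1),st[i],onz(f,*ce[i],.016,T).round(4),np.median(C[l==i][:,2]))
E
```

```text
clock: 5.5
position: [0.5146, -0.0939, 0.2857]
tool_rot: [3.141, 0.001, 1.571]
force: [-0.4, -0.4, -1.3]
grip_width: 0.0223
finger_force: 39.4
[ 0.51461234 -0.09389064  0.28571846] 0.02234039584245878 39.446824772749096 [-0.3611579  -0.38346426 -1.29680664]
[37.2 54.6] [ 23   0  31 114 267] [0.3722 0.0027 0.016 ] 0.004125538829271802
[272.7  35.4] [ 240    0   67   73 3799] [0.512  0.0131 0.016 ] 0.013255722327049385
[275.6 129.9] [ 245   98   63   65 3110] [ 0.5136 -0.0411  0.016 ] 0.013211709399884017
[534.7 164.5] [520 148  39  38 714] [ 0.6792 -0.0628  0.016 ] 0.01573486053716676
[278.5 212.7] [ 249  184   60   59 2724] [ 0.5155 -0.0948  0.016 ] 0.013202966278725609
```

View pics/p64.png

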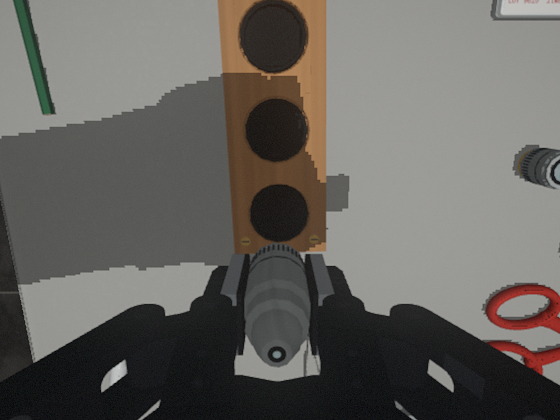

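The picture shows the 64 upright in the pads, with its nose at px (277,354). Socket 4 is at (278,213), and its floor depth of 13.2 mm matches the text. Now I'll lower it.

```bash
python3 -m creep '[[[-0.6,-0.1,0.07,4,0,0,0],[-0.6,0,0,3,0,0,0],[-0.6,0,0,1,0,0,0],[-0.6,0,0,0.3,0,0,0],[-0.6,0,0,0,0,0,0],[-0.6,0,0,0,0,0,0]]]'
python3 -m creep '[[[-0.6,0,0,0.2,0,0,0],[-0.6,0,0,0.1,0,0,0],[-0.6,0,0,0,0,0,0],[-0.6,0,0,0,0,0,0]]]'
```

```text
clock: 6.3
position: [0.5156, -0.0946, 0.2026]
tool_rot: [3.14, 0.0, 1.571]
force: [0.7, 0.2, -0.6]
grip_width: 0.022
finger_force: 39.4
clock: 6.8
position: [0.5155, -0.0945, 0.1993]
tool_rot: [3.141, 0.0, 1.571]
force: [-2.2, 0.4, 12.2]
grip_width: 0.0223
finger_force: 40.8
```

```bash
python3 -m creep '[[[-0.3,0,0,0,0,0,0],[-0.1,0,0,0,0,0,0],[0.1,0,0,0,0,0,0],[0.3,0,0,0,0,0,0],[0.3,0,0,-1,0,0,0],[0.3,0,0,-3,0,0,0],[0.3,0,0,-5,0,0,0],[0.3,0,0,-3,0,0,0],[0.3,-4,2.5,0,0,0,0],[0.3,-4,2.5,0,0,0,0],[0.3,-4,2.5,0,0,0,0],[0.3,-1.5,1.0,0,0,0,0]]]'
python3 - <<'E'
from h import *
import time
s,f,T,C=look('a'); print(s['clock'],s['position'],s['force'])
for c,H in [((.5155,-.0946),.0775),((.60,-.227),.052)]: print(obj(f,T,C,np.array(c),H))
t=vision.grab_frame('top');print(obj(t,t['cam_to_world'],cloud(t),np.array([.5155,-.0946]),.0775))
cv2.imwrite('pics/top1.png',cv2.resize(t['image'][140:270,215:430],None,fx=3.5,fy=3.5))
E
```

```text
clock: 8.3
position: [0.6008, -0.2321, 0.3191]
tool_rot: [3.141, 0.0, 1.568]
force: [-0.8, 0.2, -0.5]
grip_width: 0.0552
finger_force: 0.0
8.3 [ 0.60077589 -0.23209279  0.31913653] [-0.84325273  0.21466604 -0.54089028]
(np.float64(0.05029184615564002), array([ 0.52580001, -0.1132048 ]), np.float64(0.01086860794605629), (128.5, 0.0), array([ 0.49100811, -0.11957121]), array([ 0.53994028, -0.09694636]))
(np.float64(0.052696790332412285), array([ 0.60198091, -0.22991671]), np.float64(0.011733729164446649), (279.1954345703125, 209.30711364746094), array([ 0.59026636, -0.23995315]), array([ 0.61325088, -0.21830455]))
(np.float64(0.07692704350103775), array([ 0.51638614, -0.09476006]), np.float64(0.011082481512475515), (326.5, 222.5), array([ 0.49120072, -0.11912822]), array([ 0.54035243, -0.07029851]))
```

View pics/a.png

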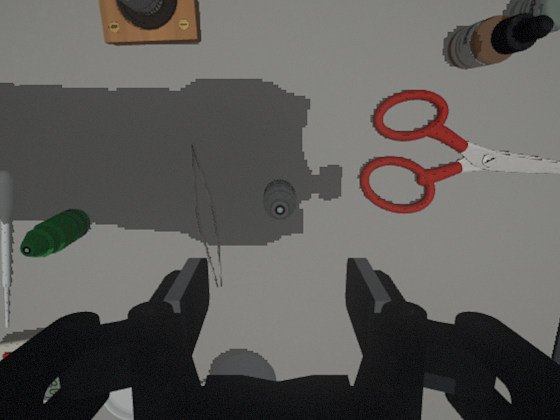

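The 64 stands in socket 4, top at 77 mm and centred. The 52 is at px (279,209), about (0.6015, -0.230). Next pick.

```bash
python3 -m creep '[[[0.3,0,0.13,3,0,0,0],[0.3,0,0,4,0,0,0],[0.3,0,0,4,0,0,0],[0.3,0,0,1.5,0,0,0],[0.3,0,0,0.9,0,0,0],[0.3,0,0,0,0,0,0]]]'
python3 -m creep '[[[-0.2,0,0,0,0,0,0],[-0.6,0,0,0,0,0,0],[-0.6,0,0,0,0,0,0],[-0.6,0,0,0,0,0,0],[-0.6,0,0,0,0,0,0],[-0.6,0,0,0,0,0,0]]]'
```

```text
clock: 9.15
position: [0.6019, -0.2293, 0.1854]
tool_rot: [3.141, 0.0, 1.571]
force: [-1.4, 0.1, 0.5]
grip_width: 0.0557
finger_force: 0.0
clock: 9.9
position: [0.602, -0.2296, 0.1858]
tool_rot: [3.14, 0.001, 1.571]
force: [-0.0, -0.6, 6.9]
grip_width: 0.0225
finger_force: 38.8
```

```bash
python3 -m creep '[[[-0.6,0,0,-2,0,0,0],[-0.6,0,0,-4,0,0,0],[-0.6,0,0,-4,0,0,0],[-0.6,3.78,-1.77,0,0,0,0],[-0.6,3.78,-1.77,0,0,0,0],[-0.6,3.78,-1.77,0,0,0,0],[-0.6,3.78,-1.77,0,0,0,0],[-0.6,3.78,-1.77,0,0,0,0],[-0.6,0,0,0,0,0,0],[-0.6,0,0,0,0,0,0]]]'
python3 -m creep '[[[-0.6,0,0,4,0,0,0],[-0.6,0,0,3,0,0,0],[-0.6,0,0,1,0,0,0],[-0.6,0,0,0.3,0,0,0],[-0.6,0,0,0,0,0,0],[-0.6,0,0,0,0,0,0]]]'
```

```text
clock: 11.15
position: [0.5135, -0.0409, 0.2856]
tool_rot: [3.14, 0.001, 1.571]
force: [0.9, -0.8, -1.5]
grip_width: 0.0224
finger_force: 39.6
clock: 11.9
position: [0.5135, -0.0406, 0.2025]
tool_rot: [3.14, 0.0, 1.571]
force: [0.7, 0.5, -1.2]
grip_width: 0.0221
finger_force: 39.5
```

```bash
python3 -m creep '[[[-0.6,0,0,0.2,0,0,0],[-0.6,0,0,0.1,0,0,0],[-0.6,0,0,0,0,0,0],[-0.6,0,0,0,0,0,0]]]'
python3 -m creep '[[[-0.3,0,0,0,0,0,0],[-0.1,0,0,0,0,0,0],[0.1,0,0,0,0,0,0],[0.3,0,0,0,0,0,0],[0.3,0,0,-1,0,0,0],[0.3,0,0,-3,0,0,0],[0.3,0,0,-5,0,0,0],[0.3,0,0,-3,0,0,0],[0.3,-0.6,4.4,0,0,0,0],[0.3,-0.6,4.4,0,0,0,0],[0.3,-0.6,4.4,0,0,0,0],[0.3,-0.55,4.25,0,0,0,0]]]'
python3 -m creep '[[[0.3,0,0,0,0,0,0],[0.3,0,0,0,0,0,0]]]'
python3 - <<'E'
from h import *
s,f,T,C=look('b'); print(s['clock'],s['position'],s['force'])
print(obj(f,T,C,np.array((.688,-.064)),.03))
t=vision.grab_frame('top');Ct=cloud(t)
for c,H in [((.5155,-.0946),.0775),((.5135,-.0405),.0655)]:print(obj(t,t['cam_to_world'],Ct,np.array(c),H))
E
```

```text
clock: 12.4
position: [0.5133, -0.0405, 0.1992]
tool_rot: [3.141, 0.0, 1.571]
force: [-1.2, -0.7, 8.9]
grip_width: 0.0226
finger_force: 40.5
clock: 13.9
position: [0.6889, -0.0643, 0.3195]
tool_rot: [3.141, -0.0, 1.571]
force: [-0.5, 0.9, 1.2]
grip_width: 0.0554
finger_force: 0.0
clock: 14.15
position: [0.6871, -0.0638, 0.3189]
tool_rot: [-3.141, -0.0, 1.571]
force: [-0.1, -0.5, -0.5]
grip_width: 0.0551
finger_force: 0.0
14.15 [ 0.68712653 -0.06384654  0.31887306] [-0.07584311 -0.50076668 -0.51453906]
(np.float64(0.03125009698024229), array([ 0.68866319, -0.06449379]), np.float64(0.02192873216721491), (279.9298400878906, 205.44139099121094), array([ 0.67701102, -0.07569401]), array([ 0.70057902, -0.05283809]))
(np.float64(0.07799500239636026), array([ 0.51529879, -0.0936551 ]), np.float64(0.009719437933494068), (326.0, 223.0), array([ 0.49110846, -0.11947248]), array([ 0.54047378, -0.07008619]))
(np.float64(0.0659221032682029), array([ 0.51336657, -0.04038608]), np.float64(0.011625144729782596), (301.1666564941406, 224.5), array([ 0.48907499, -0.06348722]), array([ 0.53817037, -0.01673185]))
```

View pics/b.png

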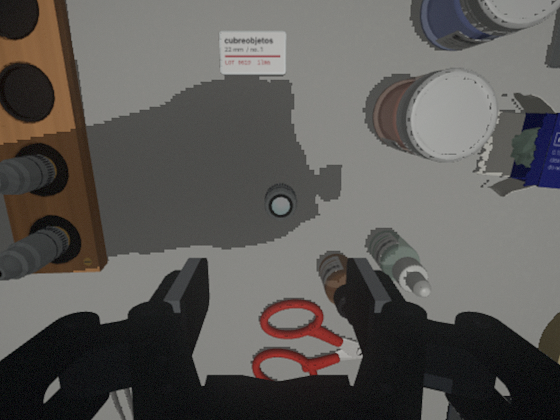

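```bash
python3 - <<'E'
from h import *
t=np.load('top0.npy',allow_pickle=True).item();C=cloud(t);s,f,T,D=look('c')
for n,c,dd in (('top',C,t['depth']),('wr',D,f['depth'])):
  m=(dd>0)&(c[...,2]>.04)&(c[...,2]<.12)&(np.linalg.norm(c[...,:2]-[.6885,-.0642],axis=-1)<.1)
  if m.any(): print(n,c[m].min(0).round(3),c[m].max(0).round(3))
E
```

```text
top [ 0.723 -0.137  0.04 ] [0.782 0.006 0.086]
wr [ 0.722 -0.136  0.04 ] [0.783 0.008 0.084]
```

Clearance to the brown bottle (px (335,275), y below about -0.11) and to the jar is enough. Picking the 30 at px (280,205).

```bash
python3 -m creep '[[[0.3,0,0.05,3,0,0,0],[0.3,0,0,4,0,0,0],[0.3,0,0,4,0,0,0],[0.3,0,0,1.8,0,0,0],[0.3,0,0,1.0,0,0,0],[0.3,0,0,0,0,0,0]]]'
python3 -m creep '[[[-0.2,0,0,0,0,0,0],[-0.6,0,0,0,0,0,0],[-0.6,0,0,0,0,0,0],[-0.6,0,0,0,0,0,0],[-0.6,0,0,0,0,0,0],[-0.6,0,0,0,0,0,0]]]'
```

```text
clock: 15.05
position: [0.6883, -0.064, 0.1812]
tool_rot: [3.141, 0.0, 1.571]
force: [-0.2, 0.1, 0.1]
grip_width: 0.0557
finger_force: 0.0
clock: 15.8
position: [0.6885, -0.064, 0.1819]
tool_rot: [3.14, 0.0, 1.571]
force: [-1.6, -0.1, 6.7]
grip_width: 0.0213
finger_force: 38.8
```

```bash
python3 -m creep '[[[-0.6,0,0,-2,0,0,0],[-0.6,0,0,-4,0,0,0],[-0.6,0,0,-4,0,0,0],[-0.6,2.62,-3.57,0,0,0,0],[-0.6,2.62,-3.57,0,0,0,0],[-0.6,2.62,-3.57,0,0,0,0],[-0.6,2.62,-3.57,0,0,0,0],[-0.6,2.62,-3.57,0,0,0,0],[-0.6,0,0,0,0,0,0],[-0.6,0,0,0,0,0,0]]]'
python3 -m creep '[[[-0.6,0,0,4,0,0,0],[-0.6,0,0,3,0,0,0],[-0.6,0,0,1,0,0,0],[-0.6,0,0,0.3,0,0,0],[-0.6,0,0,0,0,0,0],[-0.6,0,0,0.2,0,0,0],[-0.6,0,0,0,0,0,0],[-0.6,0,0,0,0,0,0]]]'
```

```text
clock: 17.05
position: [0.5102, 0.0669, 0.2818]
tool_rot: [3.14, 0.0, 1.571]
force: [0.1, -0.9, -1.5]
grip_width: 0.0217
finger_force: 39.5
clock: 18.05
position: [0.5098, 0.067, 0.1959]
tool_rot: [3.141, -0.0, 1.571]
force: [0.1, 0.4, -1.1]
grip_width: 0.0219
finger_force: 39.5
```

```bash
python3 -m creep '[[[-0.6,0,0,0.1,0,0,0],[-0.6,0,0,0.05,0,0,0],[-0.6,0,0,0,0,0,0],[-0.6,0,0,0,0,0,0]]]'
```

```text
clock: 18.55
position: [0.5098, 0.0672, 0.1952]
tool_rot: [3.141, 0.0, 1.571]
force: [-6.0, -0.5, 26.4]
grip_width: 0.0219
finger_force: 42.2
```

```bash
python3 -m creep '[[[-0.6,0,0,-0.1,0,0,0],[-0.3,0,0,0,0,0,0],[-0.1,0,0,0,0,0,0],[0.1,0,0,0,0,0,0],[0.3,0,0,0,0,0,0],[0.3,0,0,-1,0,0,0],[0.3,0,0,-3,0,0,0],[0.3,0,0,-5,0,0,0],[0.3,0,0,-3.3,0,0,0]]]'
python3 -m creep '[[[0.3,1.5,3.61,0,0,0,0],[0.3,1.5,3.61,0,0,0,0],[0.3,1.5,3.61,0,0,0,0],[0.3,1.5,3.61,0,0,0,0],[0.3,0,0,0,0,0,0],[0.3,0,0,0,0,0,0]]]'
python3 - <<'E'
from h import *
s,f,T,C=look('d'); print(s['clock'],s['position'],s['force'])
print(obj(f,T,C,np.array((.6545,.127)),.041))
t=vision.grab_frame('top');Ct=cloud(t)
for c,H in [((.51,.067),.0435)]:print(obj(t,t['cam_to_world'],Ct,np.array(c),H))
m=(C[...,2]>.04)&(C[...,2]<.2)&(np.linalg.norm(C[...,:2]-[.6545,.127],axis=-1)<.12)&(np.linalg.norm(C[...,:2]-[.6545,.127],axis=-1)>.03)&(C[...,0]>.6)
print(C[m].min(0) if m.any() else 0, C[m].max(0) if m.any() else 0)
E
```

```text
clock: 19.68
position: [0.5097, 0.0671, 0.3208]
tool_rot: [3.14, -0.0, 1.571]
force: [-0.7, -0.4, -0.4]
grip_width: 0.0557
finger_force: 0.0
clock: 20.42
position: [0.6536, 0.1269, 0.3184]
tool_rot: [-3.141, 0.0, 1.571]
force: [0.9, 0.7, 0.2]
grip_width: 0.0553
finger_force: 0.0
20.425 [0.65359072 0.12685328 0.31839349] [0.93522781 0.68008258 0.17827136]
(np.float64(0.04197068186714146), array([0.65541799, 0.12723271]), np.float64(0.017188096936388772), (280.45001220703125, 208.0833282470703), array([0.64347578, 0.11670272]), array([0.66728782, 0.13871639]))Traceback (most recent call last):
  File "<stdin>", line 5, in <module>
  File "h.py", line 21, in obj
    m=w&(C[...,2]>.008)&(C[...,2]<.08); top=np.percentile(C[m][:,2],99); hi=m&(C[...,2]>top-.003)
                                            ~~~~~~~~~~~~~^^^^^^^^^^^^^^
    return _quantile_unchecked(
        a, q, axis, out, overwrite_input, method, keepdims, weights)
    return _ureduce(a,
                    func=_quantile_ureduce_func,
    ...<5 lines>...
                    overwrite_input=overwrite_input,
                    method=method)
    r = func(a, **kwargs)
    result = _quantile(arr,
                       quantiles=q,
    ...<2 lines>...
                       out=out,
                       weights=wgt)
    slices_having_nans = np.isnan(arr[-1, ...])
                                  ~~~^^^^^^^^^
IndexError: index -1 is out of bounds for axis 0 with size 0
```

View pics/d.png

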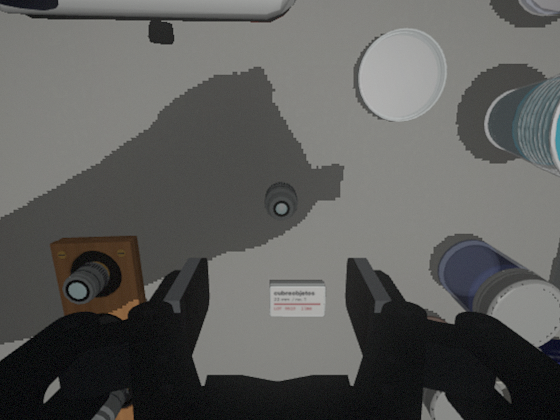

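The 30 stands upright in socket 1 (px (90,285)). The 41 is at (280,208), about (0.6552, 0.1272), and the microscope foot is well clear at the top. Picking the 41.

```bash
python3 -m creep '[[[0.3,0.02,0.12,3,0,0,0],[0.3,0,0,4,0,0,0],[0.3,0,0,4,0,0,0],[0.3,0,0,1.5,0,0,0],[0.3,0,0,1.0,0,0,0],[0.3,0,0,0,0,0,0]]]'
python3 -m creep '[[[-0.2,0,0,0,0,0,0],[-0.6,0,0,0,0,0,0],[-0.6,0,0,0,0,0,0],[-0.6,0,0,0,0,0,0],[-0.6,0,0,0,0,0,0],[-0.6,0,0,0,0,0,0]]]'
```

```text
clock: 21.28
position: [0.6554, 0.1272, 0.1838]
tool_rot: [3.141, -0.0, 1.571]
force: [-0.5, -0.2, 1.2]
grip_width: 0.0553
finger_force: 0.0
clock: 22.02
position: [0.6556, 0.1273, 0.1843]
tool_rot: [3.14, -0.0, 1.571]
force: [-1.3, -1.3, 6.4]
grip_width: 0.0221
finger_force: 38.8
```

```bash
python3 -m creep '[[[-0.6,0,0,-2,0,0,0],[-0.6,0,0,-4,0,0,0],[-0.6,0,0,-4,0,0,0],[-0.6,-2.84,-3.59,0,0,0,0],[-0.6,-2.84,-3.59,0,0,0,0],[-0.6,-2.84,-3.59,0,0,0,0],[-0.6,-2.84,-3.59,0,0,0,0],[-0.6,0,0,0,0,0,0],[-0.6,0,0,0,0,0,0]]]'
python3 -m creep '[[[-0.6,0,0,4,0,0,0],[-0.6,0,0,3,0,0,0],[-0.6,0,0,1,0,0,0],[-0.6,0,0,0.3,0,0,0],[-0.6,0,0,0,0,0,0],[-0.6,0,0,0.2,0,0,0],[-0.6,0,0,0,0,0,0],[-0.6,0,0,0.1,0,0,0],[-0.6,0,0,0,0,0,0],[-0.6,0,0,0,0,0,0]]]'
```

```text
clock: 23.15
position: [0.5123, 0.0139, 0.2844]
tool_rot: [3.14, -0.0, 1.571]
force: [-0.7, 0.5, -0.9]
grip_width: 0.0218
finger_force: 39.6
clock: 24.4
position: [0.5118, 0.0136, 0.1977]
tool_rot: [3.141, 0.0, 1.571]
force: [-2.1, -0.6, 9.9]
grip_width: 0.0223
finger_force: 40.7
```

Contact at about 10 N. I'll release, rise, move off to the right and check.

```bash
python3 -m creep '[[[-0.3,0,0,0,0,0,0],[-0.1,0,0,0,0,0,0],[0.1,0,0,0,0,0,0],[0.3,0,0,0,0,0,0],[0.3,0,0,-1,0,0,0],[0.3,0,0,-3,0,0,0],[0.3,0,0,-5,0,0,0],[0.3,0,0,-5,0,0,0],[0.3,0,0,-5,0,0,0]]]'
python3 -m creep '[[[0.3,-4.5,0,0,0,0,0],[0.3,-4.5,0,0,0,0,0],[0.3,-4.5,0,0,0,0,0],[0.3,-4.5,0,0,0,0,0],[0.3,-4.5,0,0,0,0,0],[0.3,-4.5,0,0,0,0,0],[0.3,0,0,0,0,0,0],[0.3,0,0,0,0,0,0]]]'
python3 - <<'E'
from h import *
t=vision.grab_frame('top');Ct=cloud(t);s=vision.grab_frame('scene')
for c,H in [((.51,.067),.0435),((.512,.0135),.0545),((.5135,-.0405),.0655),((.5155,-.0946),.0775)]:
    try: print([np.round(x,4) for x in obj(t,t['cam_to_world'],Ct,np.array(c),H)[:3]])
    except Exception as e: print(c,'hidden')
a=cv2.resize(t['image'][140:270,215:430],(700,423),interpolation=cv2.INTER_CUBIC);b=cv2.resize(s['image'][150:290,200:400],(700,490),interpolation=cv2.INTER_CUBIC)
cv2.imwrite('pics/fin_top.png',a);cv2.imwrite('pics/fin_scene.png',b)
E
```

```text
clock: 25.52
position: [0.5113, 0.0137, 0.3896]
tool_rot: [3.141, -0.0, 1.571]
force: [0.7, -0.7, 0.8]
grip_width: 0.0556
finger_force: 0.0
clock: 26.52
position: [0.5116, -0.2558, 0.3876]
tool_rot: [3.141, -0.0, 1.571]
force: [0.7, 0.4, -1.0]
grip_width: 0.0557
finger_force: 0.0
[np.float64(0.0461), array([0.5101, 0.0667]), np.float64(0.0216)]
[np.float64(0.0565), array([0.5121, 0.0144]), np.float64(0.0164)]
[np.float64(0.0655), array([ 0.5134, -0.04  ]), np.float64(0.0119)]
[np.float64(0.077), array([ 0.5145, -0.0944]), np.float64(0.0118)]
```

View pics/fin_top.png

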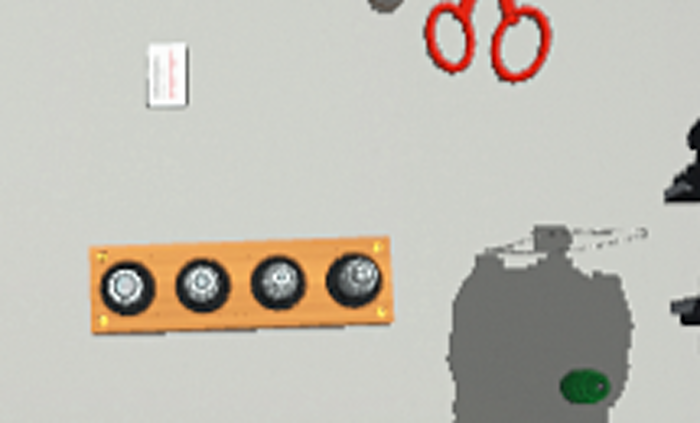

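View pics/fin_scene.png

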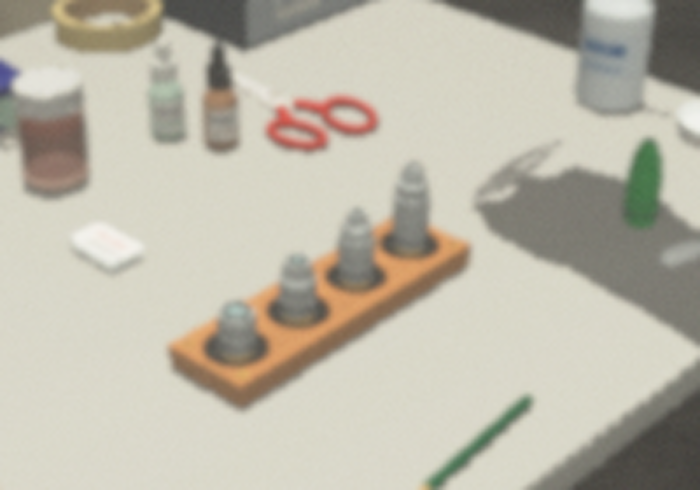

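All four stand upright in their sockets, rising in length away from the microscope: crop px (237,330), (297,290), (357,250) and (411,210). The green one is untouched.

```bash
python3 -c "
from workcell import bot
print(bot.job_done())"
```

```text
the job is handed in; nothing more can be done
None
```

The four objectives stand upright in sockets 1–4 in the order 30, 41, 52, 64 mm, shortest nearest the microscope, and the job was handed in at about 27 s with the gripper clear; no verdict was returned.

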